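# Rock a stuck filter cell out of a sighting-tube rest

## Robot

A 7-joint arm with a two-finger parallel gripper is mounted at the origin on the work surface. World frame = base frame: x ahead of the robot, y to its left, z up, the work surface at z = 0. Lengths are in mm, angles in rad, forces in N, time in s.
With the tool pointing down it reaches from about 425 to 925 mm from the base axis. Payload 6.8 kg.
Tool frame: the origin (TCP) lies between the finger pads; the fingertips stand 11 mm ahead of it and the grasp point (between the pads) lies 8 mm behind it; z points along the fingers, y is the direction in which the jaws open and shut (so a half turn about z gives the same grasp; the last joint's range is limited). The gripper opens to 88 mm and grips with 3 to 60 N. Pads are 20 mm wide; open, the fingers measure 115 mm over their backs; the gripper's body (75 mm by 178 mm) begins 61 mm behind the grasp point.
Start: joints at [1.094, 0.477, 0.022, 1.555, -0.011, 1.109, -0.083], TCP at [243.345, -629.627, 233.664] pointing down, gripper open.
Joint ranges: [-2.96, 2.96], [-0.34, 2.1], [-1.41, 1.46], [0.24, 2.44], [-1.37, 4.51], [0.17, 1.92], [-2.96, 2.96]. Speed limits (rad/s): [2.39, 2.39, 3.14, 3.14, 3.14, 3.14, 3.14].

## Interface

Orientations are given as a unit quaternion [w, x, y, z].
In Python, from plant import arm gives the robot as it stands.
- The arm moves only by the tool arm_command, never from a script. Its argument "increments" is a list of rows, each an object of numbers: "x", "y", "z": the shift along the world's x, y, z scaled (see below); "rx", "ry", "rz": the turn, a rotation vector about the world's x, y, z scaled (see below); "gripper": the closure, from -1 (fully open) to 1 (shut). A call has 1 to 12 rows; each row is the pose to reach, as a shift and turn from the pose commanded when the call began; what a row does not reach only later rows make up. The controller multiplies each number of a shift by 0.2 m and each number of a turn by pi/2 rad. A row lasts 1/8 s, in which the tool goes at most 62.5 mm and 10.7 degrees, less where a joint would pass 70% of its speed; a pose out of reach is approached as far as the arm can. A call with a number of a shift or a turn outside -1 to 1 is refused whole. A call with a gripper value outside its range is refused whole. The fingers move at their own pace and stop on an object; "newtons" is the grip in N (left out, the last holds). Time passes only in rows, so rows that repeat a pose let the fingers close. It gives the time, the measured TCP pose, the force and the opening at its end, in the units of the state.
- arm.get_state(): the state, without advancing time (a new reading comes with each control period).
- arm.get_image(name): name is "side" or "top"; returns a dict with "image" (384x512x3 uint8, red, green, blue), "K" (3x3 intrinsics, pixels), "R" (3x3) and "t" (3): a world point X has camera coordinates R X + t. Camera axes: x right, y down, z forward; pixel columns grow to the right and rows downward; lengths in mm; the calibration is good to about 2 mm. A picture is of the moment at which its call begins. There is no depth.
- arm.finish_job(): hands the job in, once; it reports no verdict.
The state is a dict: "t": time; "joint_pos": joint angles; "dq": joint speeds; "effort": joint torques, N m; "position": TCP position; "tcp_rot": TCP orientation; "force": force on the tool from outside, world axes, zero at the start; "torque": the same for the moment, N m; "finger_gap": opening from 0.0 (shut) to 1.0 (fully open).
Only numpy, scipy, OpenCV 4.12 (cv2) and the standard library are available. Lean on these libraries where they do the work, as an engineer would, in place of code of your own. Each camera call takes 0.05 s, during which the arm holds its last target.

## Task

With the thin steel blade, lever the hinged flap of the sighting-tube rest up past upright until it stays open, never touching the flap with the gripper, and lay the blade back on the desk. Take the round filter cell by its head and rock it side to side along its tight slot several times, ten degrees or more each way, easing it up until it frees without lifting the rest off its board. Finish holding the cell in the gripper, upright and still, one to two centimetres clear above its slot, with the ring, tripod foot and rule left alone.

Things in the scene. Friction and masses are not known exactly. Their poses are not given: they have to be found in the camera images.
- plinth: Fixed dark steel base board, 100 x 150 x 12 mm, origin at the centre of its underside. The grey rest on it shares its axes: x along the filter slot (rocking direction), y along the sighting tube from the blade side to the hinge side, z up. The rest is 80 mm wide (x), y -50 to 55 mm. Tube stubs, 36 mm across, axis 54 mm above the desk, reach to y = -85 and y = 105 mm (42 mm collar there).
- rest (a joint): How far the whole rest (about 1.85 kg with its flap) has been lifted off its board, m; 0 = seated. It is only located by dowels and slides straight up when pulled with more than about 18 N. Keep it under 4 mm.
- slot (a point): Centre of the slot's mouth in the deck (top face of the rest), 62 mm above the desk; axes as the plinth. The opening is 49 mm along x, 18 mm along y. Above the deck rise only the cell, the flap, the ledge and two hinge posts with a rod (at y = 50 mm, up to 121 mm above the desk).
- ledge (a point): Middle of the top of the ledge along the deck's -y edge, 96 mm above the desk. The ledge is 80 mm long in x, 8 mm thick (y -50 to -42 mm). The lowered flap leaves an 8 mm gap above it: the blade goes in here, level, along +y.
- flap (a joint): Opening angle of the flap, rad: 0 = down, level over the cell; 1.57 = upright; 2.0 = fully open at its stop, leaning away from the slot. Starts between 0 and 0.1. Its stiff hinge keeps it where it is left; lifting it at the lip takes about 2 N.
- hinge (a point): Middle of the flap's hinge line, which runs along the plinth's x at y = 50 mm, 116 mm above the desk. The flap's free end is on the -y side and swings up and over towards +y.
- flap_lip (a point): Middle of the lower edge of the flap's turned-down lip. The flap is a steel plate 72 mm wide (x), 98 mm long from hinge line to free end, 3 mm thick, its top face level with the hinge line; at the free end a lip 3 mm thick turns down to 12 mm below the top face. Flap down, the lip's edge is 104 mm and the plate's underside 113 mm above the desk.
- cell: Filter cell, about 0.11 kg: amber glass in a brass disc 44 mm across, 8 mm thick (disc axis = its y), origin at the disc's centre. Starts with the plinth's axes, origin 54 mm above the desk (8 mm below the deck); 2.5 mm play at each end of the slot. Sprung jaws in the rest pinch the disc's lower half; it leaves them when raised 15 mm and clears the deck when raised 30 mm.
- cell_top (a point): Middle of the top of the cell's head, 54 mm above the disc's centre. The brass head is 28 mm (x) by 14 mm (y) by 28 mm tall, on a 12 mm neck; its underside is 18 mm above the deck. Pulled straight the cell resists with about 29 N; while rocked about the disc's centre, in the x-z plane, far less: ease it up 2 to 3 mm per swing of 0.4 rad.
- blade: Blade tool lying flat, 0.08 kg: wooden handle 90 mm long, 14 mm wide, 20 mm tall (its x from -80 to 10 mm) and a steel blade 70 mm long, 18 mm wide, 3 mm thick (x from 10 to 80 mm), mid-plane 10 mm above the handle's underside. Origin on the underside, x points to the blade's tip.
- blade_tip (a point): Middle of the blade's end, 80 mm ahead of and 10 mm above the blade tool's origin.
- knurled_ring: Bystander: chrome ring 50 mm across, 18 mm high, lying flat. Leave alone.
- tripod_foot: Bystander: stubby zinc tripod foot, 48 mm across, 36 mm tall. Leave alone.
- rule: Bystander: boxwood rule 250 x 28 x 5 mm (long along its x), lying flat. Leave alone.
Not all that is in view belongs to the job. Of the things that look like the blade, the smallest one is meant.

How it is judged:
By the outcome, as a careful person would: the job done as asked, in the order asked, and still so for the second after the job is handed in, while the arm keeps its last pose, push and grip.
It also fails if it takes over 67 s, if anything falls off the work surface, if the arm or the gripper's body presses on something with over 40 N, if the wrist force passes 120 N, or if a joint passes its speed limit or range.

## Working session

There is one attempt and no reset: what is moved stays moved. The work goes in short steps, Python scripts to look and compute and a tool call to move; the robot and the scene stay as the last step left them, time stands still between calls to the robot, and variables do not carry over. Pictures are saved under pics/ and viewed, and the job is handed in when it is done.

Besides the shell and the picture viewer there is one more tool, called as name([rows], argument=value, ...), one row to a line, values as JSON. arm_command: Moves the arm, as the interface text tells. Its arguments: {"type":"object","properties":{"increments":{"type":"array","items":{"type":"object","properties":{"x":{"type":"number","minimum":-1,"maximum":1},"y":{"type":"number","minimum":-1,"maximum":1},"z":{"type":"number","minimum":-1,"maximum":1},"rx":{"type":"number","minimum":-1,"maximum":1},"ry":{"type":"number","minimum":-1,"maximum":1},"rz":{"type":"number","minimum":-1,"maximum":1},"gripper":{"type":"number"}}}},"newtons":{"type":"number"}},"required":["increments"]}

```bash
ls; mkdir -p pics
cat > h.py <<'E'
import numpy as np, cv2
from plant import arm
def snap(n,f):
    d=arm.get_image(n); cv2.imwrite('pics/'+f+'.png',d['image'][:,:,::-1]); np.savez('pics/'+f+'.npz',**{k:np.array(d[k]) for k in('image','K','R','t')}); return d
def load(f): return dict(np.load('pics/'+f+'.npz'))
def ray(d,uv,z):
    uv=np.atleast_2d(np.array(uv,float)); p=np.c_[uv,np.ones(len(uv))]@np.linalg.inv(d['K']).T
    R=np.array(d['R']);c=-R.T@np.array(d['t']); v=p@R
    s=(z-c[2])/v[:,2]; return c+v*s[:,None]
def proj(d,X):
    X=np.atleast_2d(np.array(X,float)); q=(X@np.array(d['R']).T+np.array(d['t']))@np.array(d['K']).T
    return q[:,:2]/q[:,2:]
E
python3 - <<'E'
from h import *
for n in('side','top'):
    d=snap(n,n+'0'); R=np.array(d['R']); print(n,-R.T@np.array(d['t']),d['K'][0],R.round(2).tolist())
    cv2.imwrite(f'pics/{n}0b.png',cv2.resize(d['image'][:,:,::-1],(800,600),interpolation=cv2.INTER_CUBIC))
s=arm.get_state();print(s)
E
```

```text
pics
side [ 332.97366324 -584.89712608  736.19798965] [395.37196051   0.         249.7660168 ] [[0.95, -0.32, 0.02], [-0.23, -0.71, -0.67], [0.23, 0.63, -0.74]]
top [446.46393861 -13.41315049 921.90187294] [406.60777695   0.         257.88771076] [[-0.01, -1.0, 0.04], [-0.99, 0.01, -0.11], [0.11, -0.04, -0.99]]
{'t': 0.1, 'joint_pos': array([ 1.0939003 ,  0.47771662,  0.02232339,  1.55631269, -0.01147645,
        1.10928942, -0.08308044]), 'dq': array([ 0.00051642, -0.00131881, -0.00121037, -0.00453465,  0.00166489,
        0.00179073,  0.00191166]), 'effort': array([ 5.57447725e-03, -5.84085810e+01,  1.54058956e+00, -2.73311967e+01,
       -5.42490324e-02,  1.31200891e-02,  3.26847294e-05]), 'position': array([ 243.14671357, -629.14306715,  232.79595061]), 'tcp_rot': array([-7.71269299e-04,  9.83040293e-01,  1.83387959e-01, -2.08785996e-04]), 'force': array([ 0.39684214, -0.27204358,  0.13028009]), 'torque': array([-0.03330642,  0.03936954, -0.0054131 ]), 'finger_gap': 0.9985012575461969}
```

View pics/side0b.png

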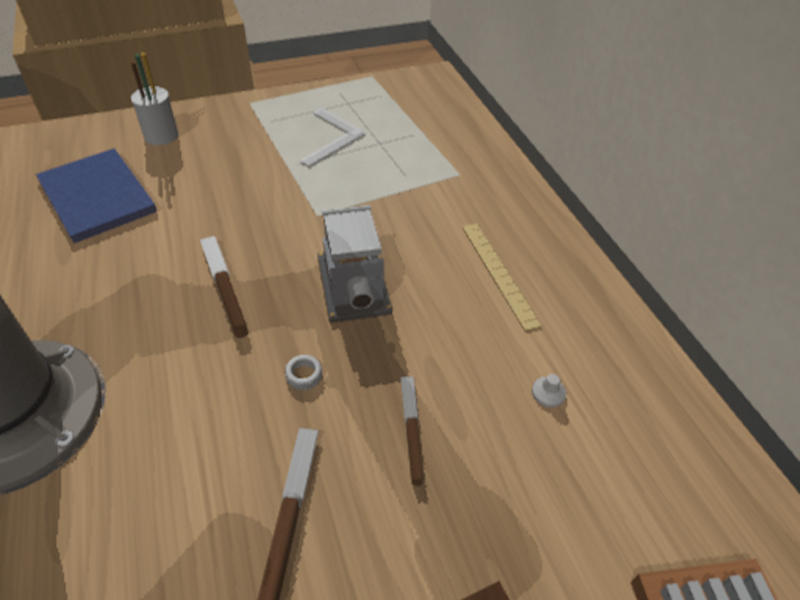

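View pics/top0b.png

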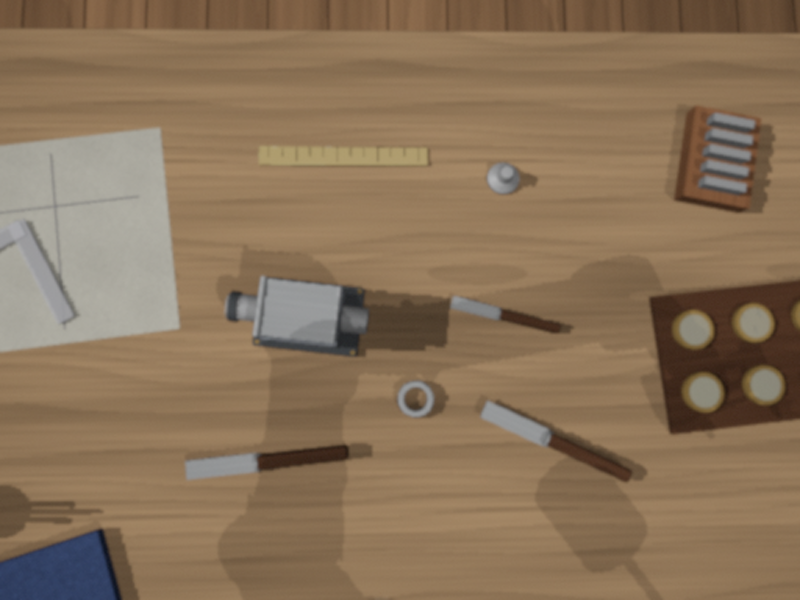

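The side view shows the rest near (355,265) and three knives. In the top view the rest is near (300,313) with its hinge and collar on the left. The smallest knife is at (505,313), pointing towards the rest. I'll measure these next.

Run:
```python
from h import *
d=load('top0'); im=d['image']; 
crop=im[165:240,135:375][:,:,::-1]; cv2.imwrite('pics/c1.png',cv2.resize(crop,(792,248),interpolation=cv2.INTER_CUBIC))
hsv=cv2.cvtColor(im,cv2.COLOR_RGB2HSV)
print(hsv[200,322],hsv[192,305],hsv[206,345],hsv[200,190],hsv[215,227], hsv[230,250])
# blade-like: steel & dark wood
s=load('side0'); c=s['image'][125:320,180:290][:,:,::-1]; cv2.imwrite('pics/c2.png',cv2.resize(c,(330,585),interpolation=cv2.INTER_CUBIC))
```

```text
[ 12 137  67] [ 15  69 118] [ 12 148  67] [105   3 156] [110  18  42] [ 16 101 131]
```

View pics/c1.png

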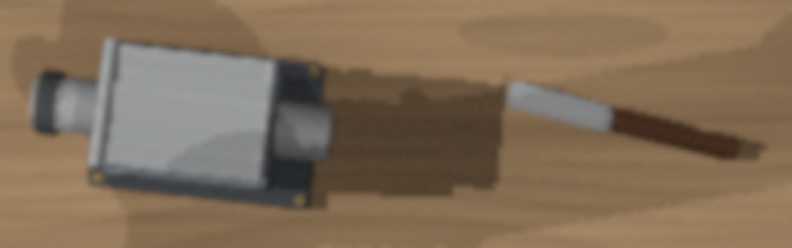

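View pics/c2.png

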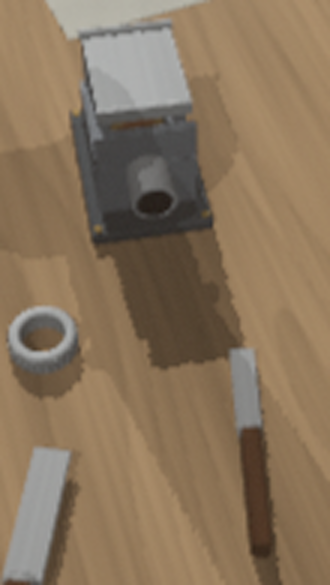

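Run:
```python
from h import *
d=load('top0'); s=load('side0')
def P(c,o,k): return (np.array(c,float)+.5)/k-.5+np.array(o)
print('plinth corners z12 (x+ -y, x- -y, x- +y)');
pc=ray(d,P([(326,64),(309,208),(88,184)],(135,165),3.3),12);print(pc.round(1), np.linalg.norm(np.diff(pc,axis=0),axis=1))
print('flap z116 top');fp=ray(d,P([(276,61),(264,187),(92,170),(107,40)],(135,165),3.3),116);print(fp.round(1),np.linalg.norm(np.diff(fp,axis=0),axis=1))
sc=ray(s,P([(212,225),(94,243),(72,116)],(180,125),3),12);print('side plinth',sc.round(1),np.linalg.norm(np.diff(sc,axis=0),axis=1))
sf=ray(s,P([(190,106),(97,114),(82,38),(175,28)],(180,125),3),116);print('side flap',sf.round(1),np.linalg.norm(np.diff(sf,axis=0),axis=1))
# blade
def rect(dd,m,z,nm):
    n,l,st,c=cv2.connectedComponentsWithStats(m.astype(np.uint8))
    for i in range(1,n):
        if st[i,4]>60:
            r=cv2.minAreaRect(np.argwhere(l==i)[:,::-1].astype(np.float32)); b=ray(dd,cv2.boxPoints(r),z)
            print(nm,st[i],c[i].round(1),ray(dd,c[i],z).round(1), 'dims',np.linalg.norm(b[1]-b[0]).round(1),np.linalg.norm(b[2]-b[1]).round(1),'corners',b[:,:2].round(0).tolist())
for nm,dd in(('top',d),('side',s)):
    h=cv2.cvtColor(dd['image'],cv2.COLOR_RGB2HSV)
    m=(h[...,1]<45)&(h[...,2]>110); k=np.zeros_like(m)
    if nm=='top': k[180:320,110:360]=1
    else: k[130:384,120:300]=1
    rect(dd,m&k,10,nm+' steel')
    m=(h[...,1]>125)&(h[...,2]<90)&(h[...,0]<20); k=np.zeros_like(m)
    if nm=='top': k[180:310,150:405]=1
    else: k[130:384,120:300]=1
    rect(dd,m&k,20,nm+' wood')
```

```text
plinth corners z12 (x+ -y, x- -y, x- +y)
[[550.7   7.1  12. ]
 [453.2  19.1  12. ]
 [470.9 167.   12. ]] [ 98.24805262 148.91752704]
flap z116 top
[[540.8  34.9 116. ]
 [465.2  42.1 116. ]
 [476.4 144.1 116. ]
 [554.3 136.1 116. ]] [ 75.98870354 102.57436383  78.31992899]
side plinth [[546.9   1.2  12. ]
 [451.6  11.8  12. ]
 [470.5 157.4  12. ]] [ 95.83038394 146.82798468]
side flap [[538.3  34.6 116. ]
 [469.1  47.3 116. ]
 [480.3 135.2 116. ]
 [554.9 125.  116. ]] [70.35834528 88.65702919 75.30405046]
top steel [110 180   5  31 113] [111.5 197.2] [[523.6 277.9  10. ]] dims 8.8 67.0 corners [[562.0, 282.0], [562.0, 273.0], [495.0, 272.0], [495.0, 280.0]]
top steel [ 152  180   66   41 2089] [187.6 198.9] [[518.3 109.6  10. ]] dims 85.6 144.0 corners [[485.0, 193.0], [571.0, 185.0], [555.0, 42.0], [469.0, 51.0]]
top steel [288 190  32  15 257] [303.6 196.5] [[ 521.2 -151.    10. ]] dims 19.0 70.9 corners [[521.0, -115.0], [540.0, -120.0], [521.0, -188.0], [503.0, -183.0]]
top steel [254 244  24  23 264] [265.7 254.8] [[392.4 -63.5  10. ]] dims 51.2 48.3 corners [[416.0, -38.0], [416
[... 1430 characters left out ...]
0], [540.0, -120.0], [520.0, -186.0], [503.0, -182.0]]
side steel [181 274  23  45 582] [191.9 296.4] [[ 355.5 -202.2   10. ]] dims 99.3 27.8 corners [[324.0, -239.0], [365.0, -148.0], [389.0, -163.0], [346.0, -252.0]]
side wood [139 175  18  41 201] [148.1 194.7] [[315.5  84.   20. ]] dims 18.6 139.7 corners [[301.0, 156.0], [320.0, 159.0], [329.0, 20.0], [312.0, 18.0]]
side wood [261 268  10  42 240] [265.  288.5] [[ 497.6 -235.9   20. ]] dims 13.5 90.8 corners [[503.0, -189.0], [516.0, -192.0], [492.0, -279.0], [480.0, -277.0]]
side wood [165 319  25  65 582] [178.3 352.8] [[ 307.6 -306.5   20. ]] dims 116.6 24.3 corners [[276.0, -349.0], [327.0, -244.0], [347.0, -257.0], [295.0, -360.0]]
```

arm_command([
  {"x": 0.1, "y": 0.15, "z": -0.05, "rz": 0.08, "gripper": -1},
  {"x": 0.22, "y": 0.33, "z": -0.1, "rz": 0.18, "gripper": -1},
  {"x": 0.34, "y": 0.52, "z": -0.15, "rz": 0.28, "gripper": -1},
  {"x": 0.46, "y": 0.7, "z": -0.2, "rz": 0.38, "gripper": -1},
  {"x": 0.58, "y": 0.88, "z": -0.25, "rz": 0.48, "gripper": -1},
  {"x": 0.66, "y": 1.0, "z": -0.3, "rz": 0.56, "gripper": -1},
  {"x": 0.66, "y": 1.0, "z": -0.3, "rz": 0.594, "gripper": -1},
], newtons=50)

```text
invalid input at $.increments[0]: expected keys x, y, z, rx, ry, rz, gripper
```

arm_command([
  {"x": 0.1, "y": 0.15, "z": -0.05, "rx": 0, "ry": 0, "rz": 0.08, "gripper": -1},
  {"x": 0.22, "y": 0.33, "z": -0.1, "rx": 0, "ry": 0, "rz": 0.18, "gripper": -1},
  {"x": 0.34, "y": 0.52, "z": -0.15, "rx": 0, "ry": 0, "rz": 0.28, "gripper": -1},
  {"x": 0.46, "y": 0.7, "z": -0.2, "rx": 0, "ry": 0, "rz": 0.38, "gripper": -1},
  {"x": 0.58, "y": 0.88, "z": -0.25, "rx": 0, "ry": 0, "rz": 0.48, "gripper": -1},
  {"x": 0.66, "y": 1.0, "z": -0.3, "rx": 0, "ry": 0, "rz": 0.56, "gripper": -1},
  {"x": 0.66, "y": 1.0, "z": -0.3, "rx": 0, "ry": 0, "rz": 0.594, "gripper": -1},
], newtons=50)

```text
t: 0.98
position: [376.8, -426.4, 172.6]
tcp_rot: [-0.001, 0.793, 0.609, 0.0]
force: [0.3, -0.4, 0.3]
finger_gap: 0.997
```

arm_command([
  {"x": 0.14, "y": 0.24, "z": -0.05, "rx": 0, "ry": 0, "rz": 0, "gripper": -1},
  {"x": 0.3, "y": 0.5, "z": -0.15, "rx": 0, "ry": 0, "rz": 0, "gripper": -1},
  {"x": 0.46, "y": 0.76, "z": -0.25, "rx": 0, "ry": 0, "rz": 0, "gripper": -1},
  {"x": 0.6, "y": 0.95, "z": -0.35, "rx": 0, "ry": 0, "rz": 0, "gripper": -1},
  {"x": 0.655, "y": 1.0, "z": -0.4, "rx": 0, "ry": 0, "rz": 0, "gripper": -1},
  {"x": 0.655, "y": 1.0, "z": -0.4, "rx": 0, "ry": 0, "rz": 0, "gripper": -1},
])

```text
t: 1.72
position: [506.2, -229.1, 92.8]
tcp_rot: [-0.001, 0.795, 0.607, -0.0]
force: [0.3, -0.5, -0.1]
finger_gap: 0.999
```

```bash
python3 -c "
from h import *
s=arm.get_state();print(s['t'],s['position'],s['tcp_rot'],s['joint_pos'].round(3),np.abs(s['dq']).max())
"
```

```text
1.725 [ 506.17736619 -229.07735943   92.84288861] [-7.40660981e-04  7.95027205e-01  6.06573151e-01 -4.55165723e-04] [ 0.546  0.478 -0.295  1.944  0.198  0.749 -0.131] 0.039055695071309605
```

arm_command([
  {"x": 0, "y": 0.07, "z": -0.08, "rx": 0, "ry": 0, "rz": 0, "gripper": -1},
  {"x": 0, "y": 0.128, "z": -0.2, "rx": 0, "ry": 0, "rz": 0, "gripper": -1},
  {"x": 0, "y": 0.128, "z": -0.32, "rx": 0, "ry": 0, "rz": 0, "gripper": -1},
  {"x": 0, "y": 0.128, "z": -0.39, "rx": 0, "ry": 0, "rz": 0, "gripper": -1},
  {"x": 0, "y": 0.128, "z": -0.39, "rx": 0, "ry": 0, "rz": 0, "gripper": -1},
])

```text
t: 2.35
position: [505.1, -204.4, 14.8]
tcp_rot: [-0.001, 0.796, 0.605, -0.001]
force: [0.2, 0.3, -0.7]
finger_gap: 1.0
```

```bash
python3 -c "
from h import *
for n in('top','side'):
  d=snap(n,n+'1'); im=d['image'][:,:,::-1]
  p=proj(d,[506,-204,15])[0].astype(int); c=im[max(p[1]-75,0):p[1]+75,max(p[0]-100,0):p[0]+100]; cv2.imwrite('pics/%s1c.png'%n,cv2.resize(c,None,fx=3,fy=3))
"
```

```text
(no output)
```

View pics/side1c.png

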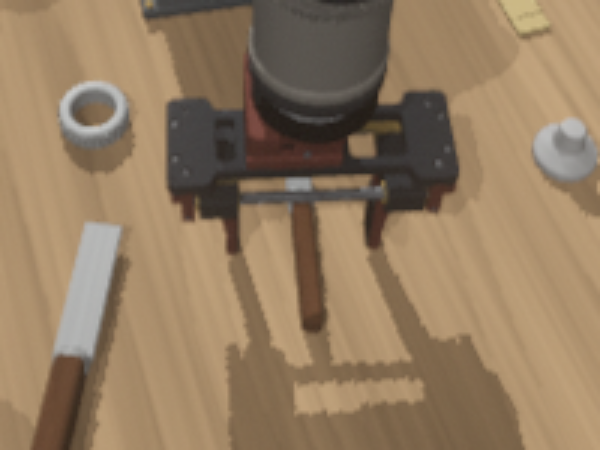

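View pics/top1c.png

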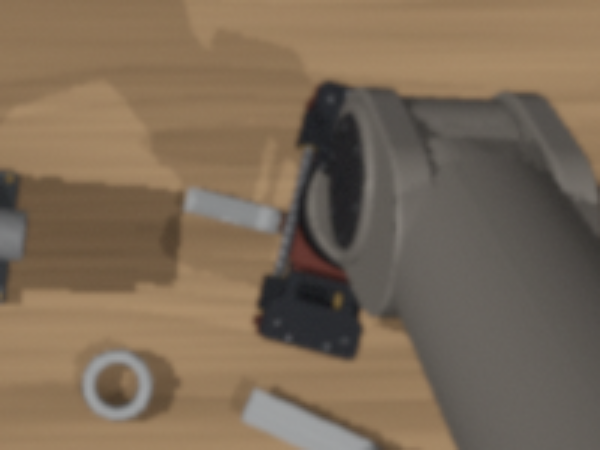

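The fingers straddle the small handle at about (305,230) in the side crop. I'll close and lift.

arm_command([
  {"x": 0, "y": 0, "z": 0, "rx": 0, "ry": 0, "rz": 0, "gripper": 1},
  {"x": 0, "y": 0, "z": 0, "rx": 0, "ry": 0, "rz": 0, "gripper": 1},
  {"x": 0, "y": 0, "z": 0, "rx": 0, "ry": 0, "rz": 0, "gripper": 1},
  {"x": 0, "y": 0, "z": 0, "rx": 0, "ry": 0, "rz": 0, "gripper": 1},
  {"x": 0, "y": 0, "z": 0, "rx": 0, "ry": 0, "rz": 0, "gripper": 1},
  {"x": 0, "y": 0, "z": 0, "rx": 0, "ry": 0, "rz": 0, "gripper": 1},
], newtons=55)

```text
t: 3.2
position: [506.3, -204.0, 15.6]
tcp_rot: [-0.0, 0.796, 0.606, -0.0]
force: [-1.2, 0.5, -0.2]
finger_gap: 0.358
```

arm_command([
  {"x": 0, "y": 0, "z": 0, "rx": 0, "ry": 0, "rz": 0, "gripper": 1},
  {"x": 0, "y": 0, "z": 0, "rx": 0, "ry": 0, "rz": 0, "gripper": 1},
  {"x": 0, "y": 0, "z": 0, "rx": 0, "ry": 0, "rz": 0, "gripper": 1},
  {"x": 0, "y": 0, "z": 0, "rx": 0, "ry": 0, "rz": 0, "gripper": 1},
])

```text
t: 3.7
position: [506.4, -204.0, 15.7]
tcp_rot: [0.0, 0.796, 0.606, 0.0]
force: [0.8, 0.1, 0.0]
finger_gap: 0.156
```

arm_command([
  {"x": 0, "y": 0, "z": 0.1, "rx": 0, "ry": 0, "rz": 0, "gripper": 1},
  {"x": 0, "y": 0.03, "z": 0.25, "rx": 0, "ry": 0, "rz": 0.02, "gripper": 1},
  {"x": -0.02, "y": 0.14, "z": 0.4, "rx": 0, "ry": 0, "rz": 0.04, "gripper": 1},
  {"x": -0.04, "y": 0.3, "z": 0.45, "rx": 0, "ry": 0, "rz": 0.06, "gripper": 1},
  {"x": -0.06, "y": 0.46, "z": 0.45, "rx": 0, "ry": 0, "rz": 0.08, "gripper": 1},
  {"x": -0.075, "y": 0.6, "z": 0.45, "rx": 0, "ry": 0, "rz": 0.096, "gripper": 1},
  {"x": -0.079, "y": 0.66, "z": 0.45, "rx": 0, "ry": 0, "rz": 0.096, "gripper": 1},
  {"x": -0.079, "y": 0.66, "z": 0.45, "rx": 0, "ry": 0, "rz": 0.096, "gripper": 1},
])

```text
t: 4.7
position: [490.6, -71.8, 105.6]
tcp_rot: [-0.0, 0.747, 0.664, -0.0]
force: [0.3, -0.0, -0.8]
finger_gap: 0.155
```

```bash
python3 -c "
from h import *
for n in('top','side'):
  d=snap(n,n+'2'); im=d['image'][:,:,::-1]
  p=proj(d,[500,20,100])[0].astype(int); c=im[max(p[1]-60,0):p[1]+60,max(p[0]-80,0):p[0]+80]; print(n,max(p[1]-60,0),max(p[0]-80,0)); cv2.imwrite('pics/%s2c.png'%n,cv2.resize(c,None,fx=4,fy=4,interpolation=cv2.INTER_CUBIC))
"
```

```text
top 144 146
side 112 148
```

View pics/side2c.png

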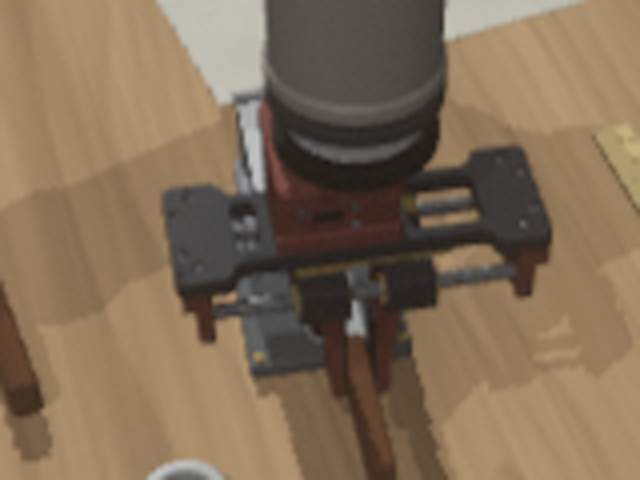

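View pics/top2c.png

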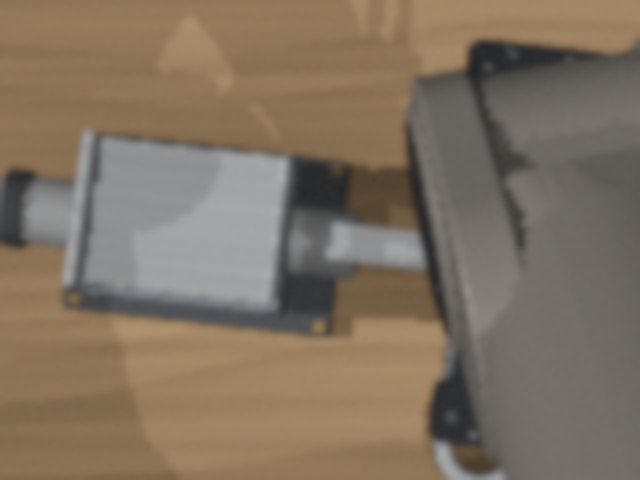

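arm_command([
  {"x": 0.006, "y": 0.05, "z": 0, "rx": 0, "ry": 0, "rz": 0, "gripper": 1},
  {"x": 0.012, "y": 0.1, "z": 0, "rx": 0, "ry": 0, "rz": 0, "gripper": 1},
  {"x": 0.018, "y": 0.15, "z": 0, "rx": 0, "ry": 0, "rz": 0, "gripper": 1},
  {"x": 0.018, "y": 0.15, "z": 0, "rx": 0, "ry": 0, "rz": 0, "gripper": 1},
])

```text
t: 5.3
position: [494.4, -40.7, 105.7]
tcp_rot: [-0.0, 0.747, 0.665, 0.0]
force: [-0.0, 0.1, -1.6]
finger_gap: 0.154
```

arm_command([
  {"x": 0.004, "y": 0.035, "z": 0, "rx": 0, "ry": 0, "rz": 0, "gripper": 1},
  {"x": 0.009, "y": 0.075, "z": 0, "rx": 0, "ry": 0, "rz": 0, "gripper": 1},
  {"x": 0.009, "y": 0.075, "z": 0, "rx": 0, "ry": 0, "rz": 0, "gripper": 1},
])

```text
t: 5.68
position: [496.1, -26.2, 105.7]
tcp_rot: [-0.0, 0.747, 0.665, 0.0]
force: [0.4, -0.7, -1.0]
finger_gap: 0.149
```

```bash
python3 -c "
from h import *
print(arm.get_state()['force'])
for n in('top','side'):
  d=snap(n,n+'3'); im=d['image'][:,:,::-1]
  p=proj(d,[500,20,100])[0].astype(int); c=im[max(p[1]-60,0):p[1]+60,max(p[0]-80,0):p[0]+80]; cv2.imwrite('pics/%s3c.png'%n,cv2.resize(c,None,fx=4,fy=4,interpolation=cv2.INTER_CUBIC))
# waypoints
for th in [0,.2,.4,.6,.8,1,1.2,1.4,1.6,1.75,1.9]:
  dd=np.array([-np.cos(th),np.sin(th)]);nn=np.array([-np.sin(th),-np.cos(th)])
  Q=75*dd+3*nn+[50,116]; cap=116+95*np.sin(th)-12*np.cos(th)
  z=min(Q[1],cap)-1.5
  print(th,'tip y',Q[0].round(1),'mid z',z.round(1),'rel', ((Q[0]+25)*np.array([.119,.993])/200).round(3), ((z-100)/200).round(3))
"
```

```text
[ 0.3969836  -0.67863884 -1.03383037]
0 tip y -25.0 mid z 102.5 rel [0. 0.] 0.012
0.2 tip y -24.1 mid z 121.6 rel [0.001 0.004] 0.108
0.4 tip y -20.2 mid z 140.4 rel [0.003 0.024] 0.202
0.6 tip y -13.6 mid z 154.4 rel [0.007 0.057] 0.272
0.8 tip y -4.4 mid z 166.2 rel [0.012 0.102] 0.331
1 tip y 7.0 mid z 176.0 rel [0.019 0.159] 0.38
1.2 tip y 20.0 mid z 183.3 rel [0.027 0.224] 0.417
1.4 tip y 34.3 mid z 187.9 rel [0.035 0.294] 0.439
1.6 tip y 49.2 mid z 189.6 rel [0.044 0.368] 0.448
1.75 tip y 60.4 mid z 188.8 rel [0.051 0.424] 0.444
1.9 tip y 71.4 mid z 186.4 rel [0.057 0.479] 0.432
```

View pics/top3c.png

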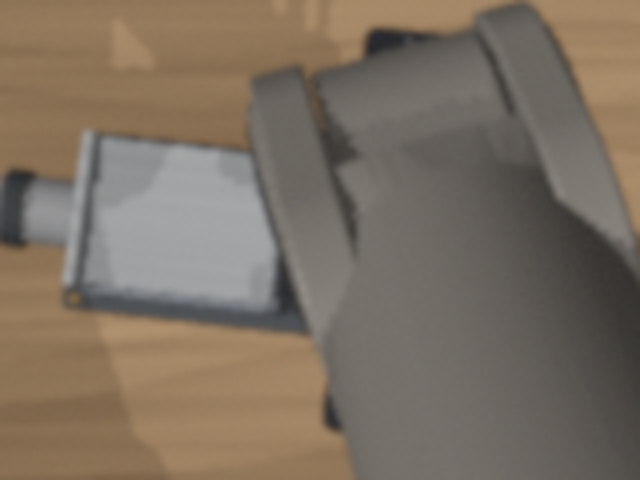

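View pics/side3c.png

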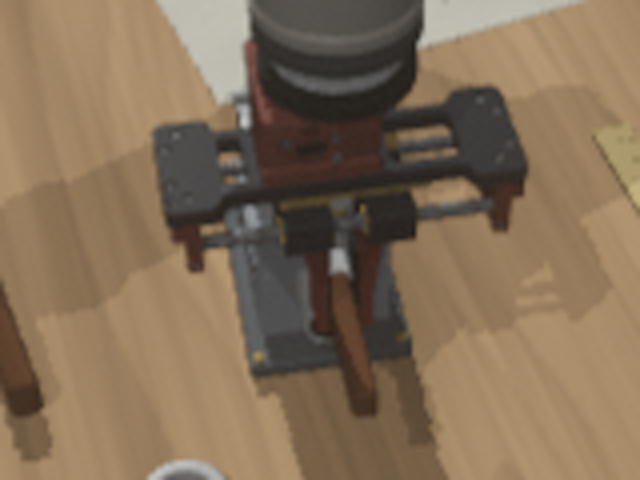

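arm_command([
  {"x": 0, "y": 0, "z": 0.04, "rx": 0, "ry": 0, "rz": 0, "gripper": 1},
  {"x": 0, "y": 0.002, "z": 0.08, "rx": 0, "ry": 0, "rz": 0, "gripper": 1},
  {"x": 0.001, "y": 0.006, "z": 0.12, "rx": 0, "ry": 0, "rz": 0, "gripper": 1},
  {"x": 0.002, "y": 0.014, "z": 0.16, "rx": 0, "ry": 0, "rz": 0, "gripper": 1},
  {"x": 0.003, "y": 0.024, "z": 0.2, "rx": 0, "ry": 0, "rz": 0, "gripper": 1},
  {"x": 0.003, "y": 0.024, "z": 0.2, "rx": 0, "ry": 0, "rz": 0, "gripper": 1},
])

```text
t: 6.52
position: [497.3, -21.6, 146.6]
tcp_rot: [0.0, 0.747, 0.664, 0.001]
force: [-0.3, 0.2, -0.7]
finger_gap: 0.155
```

```bash
python3 -c "
from h import *
print(arm.get_state()['torque'])
for n in('top','side'):
  d=snap(n,n+'4'); im=d['image'][:,:,::-1]
  p=proj(d,[500,20,120])[0].astype(int); c=im[max(p[1]-60,0):p[1]+60,max(p[0]-80,0):p[0]+80]; cv2.imwrite('pics/%s4c.png'%n,cv2.resize(c,None,fx=4,fy=4,interpolation=cv2.INTER_CUBIC))
"
```

```text
[-0.01297871 -0.06416959  0.00811061]
```

View pics/top4c.png

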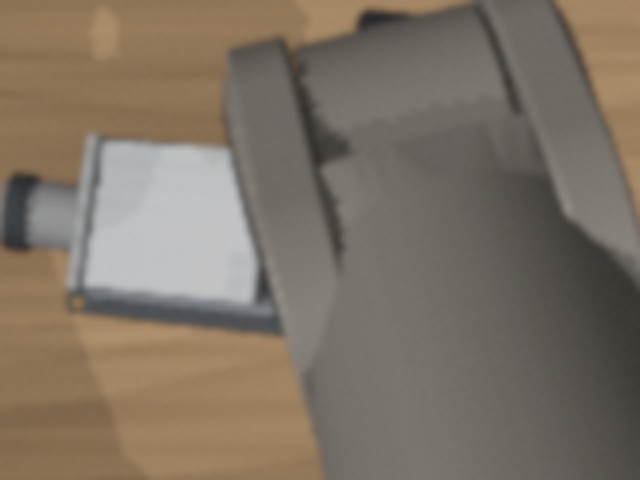

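View pics/side4c.png

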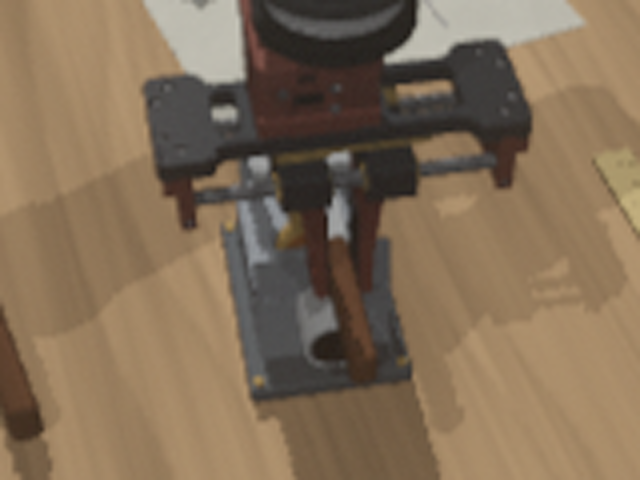

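arm_command([
  {"x": 0.002, "y": 0.016, "z": 0.037, "rx": 0, "ry": 0, "rz": 0, "gripper": 1},
  {"x": 0.004, "y": 0.033, "z": 0.072, "rx": 0, "ry": 0, "rz": 0, "gripper": 1},
  {"x": 0.006, "y": 0.055, "z": 0.103, "rx": 0, "ry": 0, "rz": 0, "gripper": 1},
  {"x": 0.009, "y": 0.078, "z": 0.131, "rx": 0, "ry": 0, "rz": 0, "gripper": 1},
  {"x": 0.012, "y": 0.106, "z": 0.157, "rx": 0, "ry": 0, "rz": 0, "gripper": 1},
  {"x": 0.016, "y": 0.135, "z": 0.18, "rx": 0, "ry": 0, "rz": 0, "gripper": 1},
  {"x": 0.02, "y": 0.168, "z": 0.2, "rx": 0, "ry": 0, "rz": 0, "gripper": 1},
  {"x": 0.024, "y": 0.2, "z": 0.217, "rx": 0, "ry": 0, "rz": 0, "gripper": 1},
  {"x": 0.024, "y": 0.2, "z": 0.217, "rx": 0, "ry": 0, "rz": 0, "gripper": 1},
])

```text
t: 7.75
position: [501.8, 19.0, 189.5]
tcp_rot: [0.0, 0.747, 0.665, 0.001]
force: [0.5, 1.1, -0.6]
finger_gap: 0.153
```

```bash
python3 -c "
from h import *
print(arm.get_state()['torque'])
for n in('top','side'):
  d=snap(n,n+'5'); im=d['image'][:,:,::-1]
  p=proj(d,[500,50,150])[0].astype(int); c=im[max(p[1]-60,0):p[1]+60,max(p[0]-80,0):p[0]+80]; cv2.imwrite('pics/%s5c.png'%n,cv2.resize(c,None,fx=4,fy=4,interpolation=cv2.INTER_CUBIC))
"
```

```text
[ 0.01101023 -0.06832649 -0.04505179]
```

View pics/top5c.png

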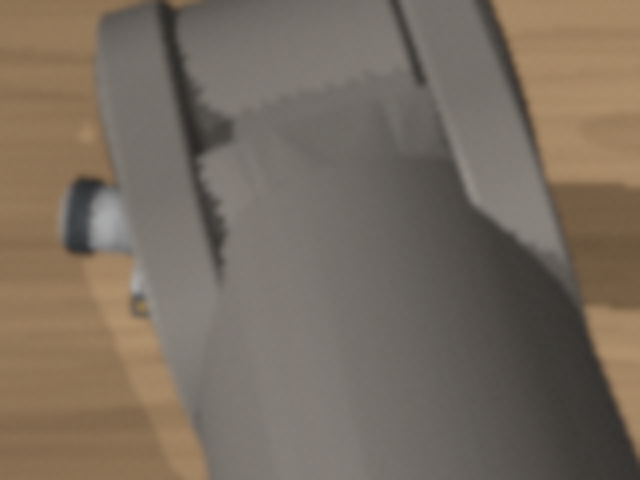

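View pics/side5c.png

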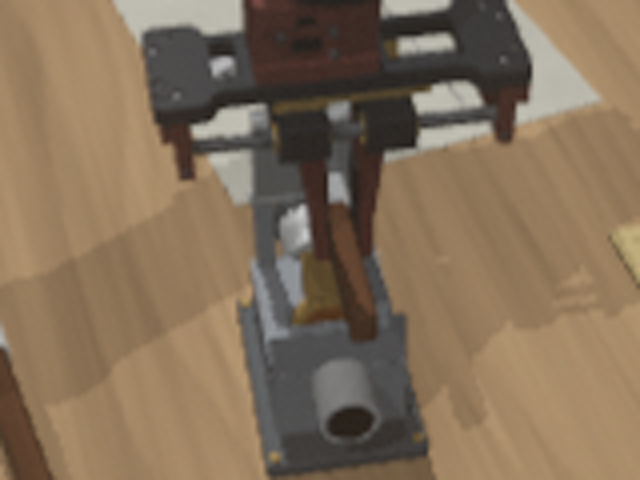

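arm_command([
  {"x": 0.004, "y": 0.035, "z": 0.012, "rx": 0, "ry": 0, "rz": 0, "gripper": 1},
  {"x": 0.008, "y": 0.07, "z": 0.022, "rx": 0, "ry": 0, "rz": 0, "gripper": 1},
  {"x": 0.012, "y": 0.107, "z": 0.028, "rx": 0, "ry": 0, "rz": 0, "gripper": 1},
  {"x": 0.017, "y": 0.144, "z": 0.031, "rx": 0, "ry": 0, "rz": 0, "gripper": 1},
  {"x": 0.02, "y": 0.172, "z": 0.03, "rx": 0, "ry": 0, "rz": 0, "gripper": 1},
  {"x": 0.024, "y": 0.2, "z": 0.027, "rx": 0, "ry": 0, "rz": 0, "gripper": 1},
  {"x": 0.027, "y": 0.228, "z": 0.021, "rx": 0, "ry": 0, "rz": 0, "gripper": 1},
  {"x": 0.03, "y": 0.255, "z": 0.015, "rx": 0, "ry": 0, "rz": 0, "gripper": 1},
  {"x": 0.03, "y": 0.255, "z": 0.015, "rx": 0, "ry": 0, "rz": 0, "gripper": 1},
])

```text
t: 8.98
position: [507.1, 69.5, 191.8]
tcp_rot: [-0.0, 0.747, 0.664, -0.0]
force: [0.1, -0.4, -0.7]
finger_gap: 0.153
```

```bash
python3 -c "
from h import *
print(arm.get_state()['torque'])
for n in('side',):
  d=snap(n,n+'6'); im=d['image'][:,:,::-1]
  p=proj(d,[500,90,150])[0].astype(int); c=im[max(p[1]-60,0):p[1]+60,max(p[0]-80,0):p[0]+80]; cv2.imwrite('pics/%s6c.png'%n,cv2.resize(c,None,fx=4,fy=4,interpolation=cv2.INTER_CUBIC))
"
```

```text
[-0.08955663 -0.03861181  0.00366363]
```

View pics/side6c.png

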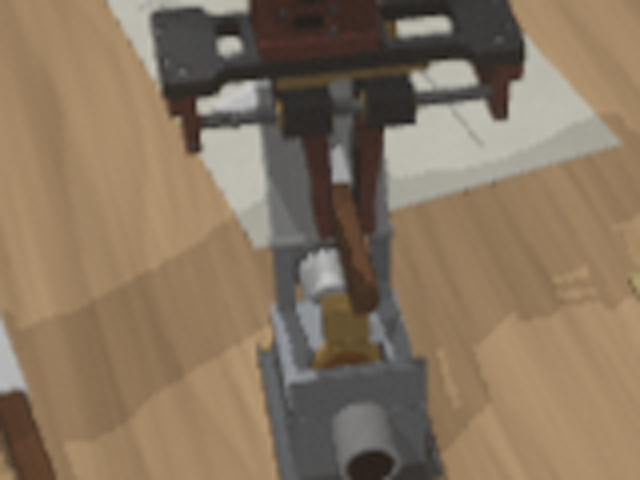

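arm_command([
  {"x": 0.002, "y": 0.02, "z": -0.002, "rx": 0, "ry": 0, "rz": 0, "gripper": 1},
  {"x": 0.002, "y": 0.02, "z": -0.002, "rx": 0, "ry": 0, "rz": 0, "gripper": 1},
  {"x": -0.005, "y": -0.04, "z": 0, "rx": 0, "ry": 0, "rz": 0, "gripper": 1},
  {"x": -0.015, "y": -0.15, "z": 0, "rx": 0, "ry": 0, "rz": 0, "gripper": 1},
  {"x": -0.03, "y": -0.35, "z": 0, "rx": 0, "ry": 0, "rz": 0, "gripper": 1},
  {"x": -0.03, "y": -0.6, "z": 0, "rx": 0, "ry": 0, "rz": 0, "gripper": 1},
  {"x": -0.03, "y": -0.85, "z": 0, "rx": 0, "ry": 0, "rz": 0, "gripper": 1},
  {"x": -0.03, "y": -1.0, "z": 0, "rx": 0, "ry": 0, "rz": 0, "gripper": 1},
  {"x": -0.03, "y": -1.0, "z": 0, "rx": 0, "ry": 0, "rz": 0, "gripper": 1},
])

```text
t: 10.15
position: [500.6, -134.8, 192.0]
tcp_rot: [0.0, 0.75, 0.662, -0.0]
force: [-0.6, 1.1, -0.7]
finger_gap: 0.154
```

```bash
python3 -c "
from h import *
s=arm.get_state();print(s['position'],s['force'])
for n in('side','top'):
  d=snap(n,n+'7'); im=d['image'][:,:,::-1]
  p=proj(d,[500,60,120])[0].astype(int); c=im[max(p[1]-60,0):p[1]+60,max(p[0]-80,0):p[0]+80]; print(n,p-[80,60]);cv2.imwrite('pics/%s7c.png'%n,cv2.resize(c,None,fx=4,fy=4,interpolation=cv2.INTER_CUBIC))
"
```

```text
[ 500.60954782 -134.81207142  191.99400548] [-0.61463004  1.13001981 -0.66699697]
side [143  94]
top [125 143]
```

View pics/side7c.png

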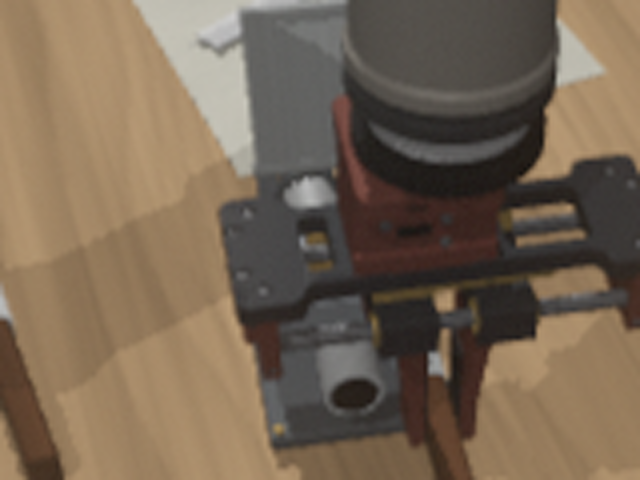

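View pics/top7c.png

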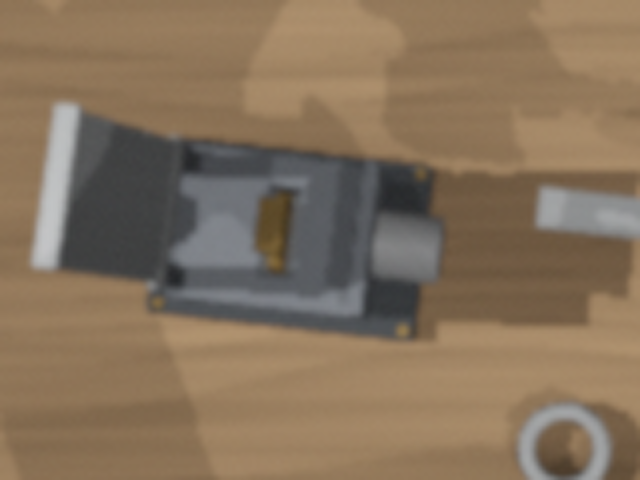

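The flap stays open, leaning back past upright, with its lip at column 50 and hinge at about column 170 of the top crop. Next I'll lay the blade down.

arm_command([
  {"x": 0, "y": -0.15, "z": -0.1, "rx": 0, "ry": 0, "rz": 0, "gripper": 1},
  {"x": 0, "y": -0.3, "z": -0.3, "rx": 0, "ry": 0, "rz": 0, "gripper": 1},
  {"x": 0, "y": -0.364, "z": -0.5, "rx": 0, "ry": 0, "rz": 0, "gripper": 1},
  {"x": 0, "y": -0.364, "z": -0.68, "rx": 0, "ry": 0, "rz": 0, "gripper": 1},
  {"x": 0, "y": -0.364, "z": -0.78, "rx": 0, "ry": 0, "rz": 0, "gripper": 1},
  {"x": 0, "y": -0.364, "z": -0.84, "rx": 0, "ry": 0, "rz": 0, "gripper": 1},
  {"x": 0, "y": -0.364, "z": -0.87, "rx": 0, "ry": 0, "rz": 0, "gripper": 1},
  {"x": 0, "y": -0.364, "z": -0.88, "rx": 0, "ry": 0, "rz": 0, "gripper": 1},
  {"x": 0, "y": -0.364, "z": -0.88, "rx": 0, "ry": 0, "rz": 0, "gripper": 1},
])

```text
t: 11.38
position: [501.8, -204.1, 16.6]
tcp_rot: [0.0, 0.748, 0.664, 0.0]
force: [0.3, 0.3, -1.3]
finger_gap: 0.154
```

```bash
python3 -c "
from h import *
print(arm.get_state()['force'])
d=load('top7');c=d['image'][190:220,180:205]
h=cv2.cvtColor(d['image'],cv2.COLOR_RGB2HSV)
m=np.zeros(h.shape[:2],bool);m[185:215,180:205]=1
m&=(h[...,1]>130)
ys,xs=np.nonzero(m);print(xs.min(),xs.max(),ys.min(),ys.max(),m.sum())
for r in range(188,215): print(r,[tuple(d['image'][r,q]) and int(d['image'][r,q].sum()) if m[r,q] else 0 for q in range(186,202)])
"
```

```text
[ 0.3114378   0.26316628 -1.34608442]
190 196 192 209 77
188 [0, 0, 0, 0, 0, 0, 0, 0, 0, 0, 0, 0, 0, 0, 0, 0]
189 [0, 0, 0, 0, 0, 0, 0, 0, 0, 0, 0, 0, 0, 0, 0, 0]
190 [0, 0, 0, 0, 0, 0, 0, 0, 0, 0, 0, 0, 0, 0, 0, 0]
191 [0, 0, 0, 0, 0, 0, 0, 0, 0, 0, 0, 0, 0, 0, 0, 0]
192 [0, 0, 0, 0, 0, 0, 0, 0, 0, 0, 188, 0, 0, 0, 0, 0]
193 [0, 0, 0, 0, 0, 0, 0, 0, 215, 209, 175, 0, 0, 0, 0, 0]
194 [0, 0, 0, 0, 0, 209, 210, 210, 208, 200, 173, 0, 0, 0, 0, 0]
195 [0, 0, 0, 0, 0, 206, 209, 207, 206, 198, 169, 0, 0, 0, 0, 0]
196 [0, 0, 0, 0, 0, 204, 208, 203, 205, 188, 173, 0, 0, 0, 0, 0]
197 [0, 0, 0, 0, 0, 208, 203, 208, 204, 188, 0, 0, 0, 0, 0, 0]
198 [0, 0, 0, 0, 0, 201, 207, 209, 207, 184, 0, 0, 0, 0, 0, 0]
199 [0, 0, 0, 0, 0, 209, 207, 212, 209, 186, 0, 0, 0, 0, 0, 0]
200 [0, 0, 0, 0, 0, 209, 213, 214, 210, 182, 0, 0, 0, 0, 0, 0]
201 [0, 0, 0, 0, 213, 213, 209, 223, 224, 190, 0, 0, 0, 0, 0, 0]
202 [0, 0, 0, 0, 219, 215, 213, 232, 235, 203, 0, 0, 0, 0, 0, 0]
203 [0, 0, 0, 0, 228, 226, 234, 251, 251, 212, 0, 0, 0, 0, 0, 0]
204 [0, 0, 0, 0, 244, 246, 252, 261, 241, 201, 0, 0, 0, 0, 0, 0]
205 [0, 0, 0, 0, 0, 0, 255, 253, 227, 193, 0, 0, 0, 0, 0, 0]
206 [0, 0, 0, 0, 0, 0, 0, 247, 216, 0, 0, 0, 0, 0, 0, 0]
207 [0, 0, 0, 0, 0, 0, 0, 269, 238, 0, 0, 0, 0, 0, 0, 0]
208 [0, 0, 0, 0, 0, 0, 0, 287, 261, 0, 0, 0, 0, 0, 0, 0]
209 [0, 0, 0, 0, 0, 0, 0, 0, 249, 0, 0, 0, 0, 0, 0, 0]
210 [0, 0, 0, 0, 0, 0, 0, 0, 0, 0, 0, 0, 0, 0, 0, 0]
211 [0, 0, 0, 0, 0, 0, 0, 0, 0, 0, 0, 0, 0, 0, 0, 0]
212 [0, 0, 0, 0, 0, 0, 0, 0, 0, 0, 0, 0, 0, 0, 0, 0]
213 [0, 0, 0, 0, 0, 0, 0, 0, 0, 0, 0, 0, 0, 0, 0, 0]
214 [0, 0, 0, 0, 0, 0, 0, 0, 0, 0, 0, 0, 0, 0, 0, 0]
```

arm_command([
  {"x": 0, "y": 0, "z": -0.002, "rx": 0, "ry": 0, "rz": 0, "gripper": 1},
  {"x": 0, "y": 0, "z": -0.002, "rx": 0, "ry": 0, "rz": 0, "gripper": -0.4},
  {"x": 0, "y": 0, "z": -0.002, "rx": 0, "ry": 0, "rz": 0, "gripper": -0.4},
  {"x": 0, "y": 0, "z": -0.002, "rx": 0, "ry": 0, "rz": 0, "gripper": -0.4},
  {"x": 0, "y": 0, "z": -0.002, "rx": 0, "ry": 0, "rz": 0, "gripper": -0.4},
])

```text
t: 12.0
position: [501.3, -204.0, 15.7]
tcp_rot: [0.0, 0.748, 0.664, 0.0]
force: [0.8, 0.4, -0.2]
finger_gap: 0.57
```

arm_command([
  {"x": 0, "y": 0, "z": 0.1, "rx": 0, "ry": 0, "rz": 0, "gripper": -0.4},
  {"x": 0, "y": 0, "z": 0.35, "rx": 0, "ry": 0, "rz": 0, "gripper": -0.4},
  {"x": 0, "y": 0, "z": 0.65, "rx": 0, "ry": 0, "rz": 0, "gripper": -0.4},
  {"x": 0, "y": 0, "z": 0.9, "rx": 0, "ry": 0, "rz": 0, "gripper": -0.4},
  {"x": 0, "y": -0.1, "z": 0.98, "rx": 0, "ry": 0, "rz": 0, "gripper": -0.4},
  {"x": 0, "y": -0.25, "z": 1, "rx": 0, "ry": 0, "rz": 0, "gripper": -0.4},
  {"x": 0, "y": -0.25, "z": 1, "rx": 0, "ry": 0, "rz": 0, "gripper": -0.4},
])

```text
t: 12.88
position: [500.9, -256.5, 216.0]
tcp_rot: [0.001, 0.749, 0.663, -0.0]
force: [0.4, 0.0, 0.8]
finger_gap: 0.698
```

```bash
python3 -c "
from h import *
c,s=np.cos(-.119),np.sin(-.119);R=np.array([[c,-s],[s,c]])
def W(p): p=np.array(p,float); return np.c_[p[:,:2]@R.T+[509.5,87],p[:,2]]
head=[(x,y,108) for x,y in((-14,-7),(14,-7),(14,7),(-14,7))]
slot=[(x,y,62) for x,y in((-24.5,-9),(24.5,-9),(24.5,9),(-24.5,9))]
led=[(-40,-50,96),(40,-50,96),(40,-42,96),(-40,-42,96)]
for n in('side','top'):
  d=snap(n,n+'8'); im=d['image'][:,:,::-1]
  p=proj(d,[510,80,110])[0].astype(int); o=p-[50,40]; c_=cv2.resize(im[o[1]:o[1]+80,o[0]:o[0]+100],None,fx=8,fy=7.5 and 8,interpolation=cv2.INTER_CUBIC)[:600]
  cv2.imwrite('pics/%s8r.png'%n,c_)
  for q,col in((head,(0,255,0)),(slot,(0,0,255)),(led,(255,0,0))):
    cv2.polylines(c_,[np.int32((proj(d,W(q))-o+.5)*8)],True,col,1)
  cv2.imwrite('pics/%s8c.png'%n,c_); cv2.imwrite('pics/%s8f.png'%n,im)
"
```

```text
(no output)
```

View pics/side8c.png

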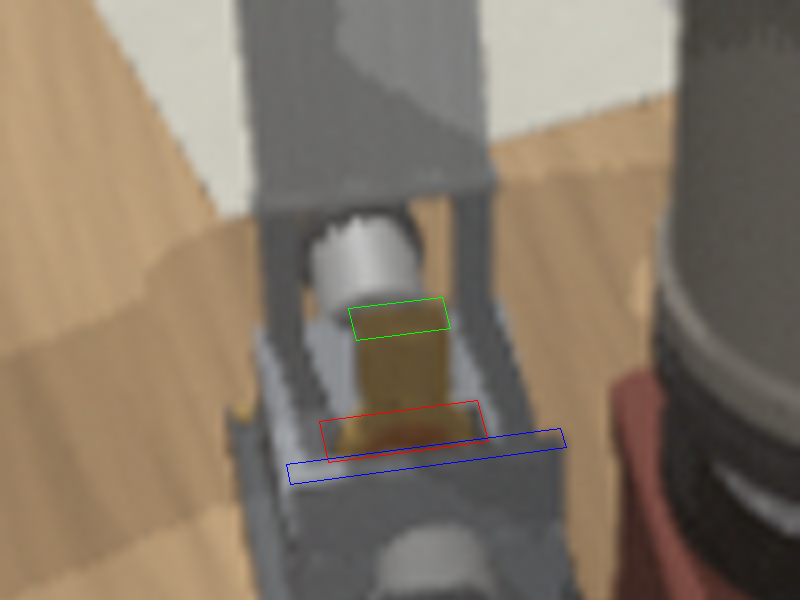

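View pics/top8c.png

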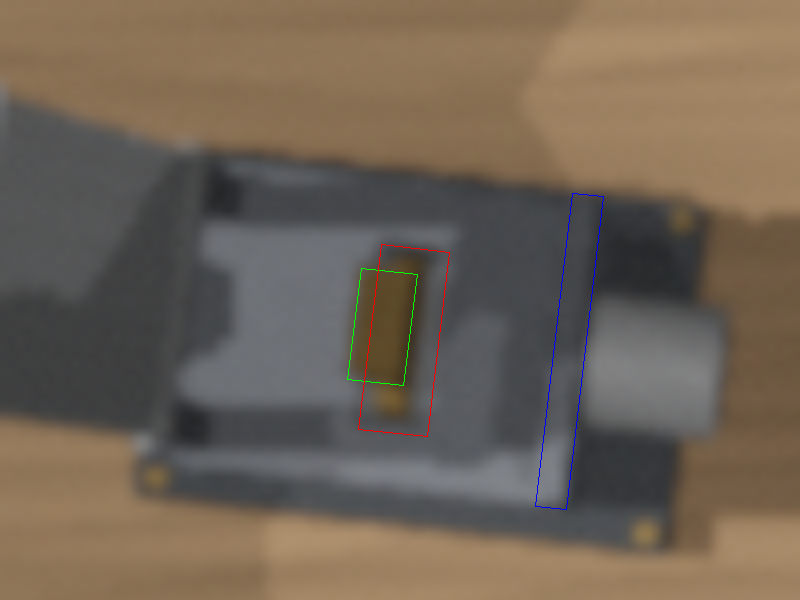

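View pics/top8f.png

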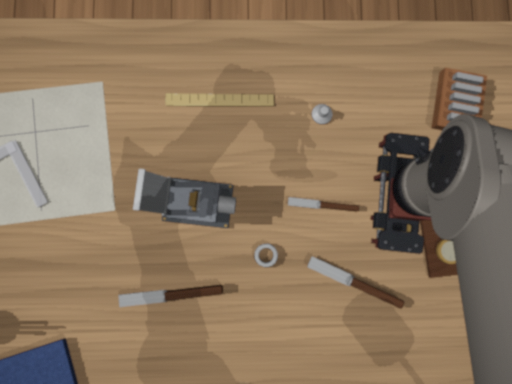

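arm_command([
  {"x": 0, "y": 0.2, "z": 0, "rx": 0, "ry": 0, "rz": 0, "gripper": -0.4},
  {"x": 0.02, "y": 0.45, "z": 0, "rx": 0, "ry": 0, "rz": 0, "gripper": -0.4},
  {"x": 0.03, "y": 0.7, "z": 0, "rx": 0, "ry": 0, "rz": 0, "gripper": -0.4},
  {"x": 0.041, "y": 0.95, "z": 0, "rx": 0, "ry": 0, "rz": 0, "gripper": -0.4},
  {"x": 0.041, "y": 1, "z": 0, "rx": 0, "ry": 0, "rz": 0, "gripper": -0.4},
])

```text
t: 13.6
position: [509.1, -48.7, 215.5]
tcp_rot: [-0.001, 0.745, 0.667, 0.0]
force: [0.7, 0.0, 0.5]
finger_gap: 0.701
```

arm_command([
  {"x": 0, "y": 0.2, "z": 0, "rx": 0, "ry": 0, "rz": 0, "gripper": -0.4},
  {"x": 0, "y": 0.4, "z": 0, "rx": 0, "ry": 0, "rz": 0, "gripper": -0.4},
  {"x": 0, "y": 0.6, "z": 0, "rx": 0, "ry": 0, "rz": 0, "gripper": -0.4},
  {"x": 0, "y": 0.705, "z": 0, "rx": 0, "ry": 0, "rz": 0, "gripper": -0.4},
  {"x": 0, "y": 0.705, "z": -0.1, "rx": 0, "ry": 0, "rz": 0, "gripper": -0.4},
  {"x": 0, "y": 0.705, "z": -0.25, "rx": 0, "ry": 0, "rz": 0, "gripper": -0.4},
  {"x": 0, "y": 0.705, "z": -0.35, "rx": 0, "ry": 0, "rz": 0, "gripper": -0.4},
  {"x": 0, "y": 0.705, "z": -0.35, "rx": 0, "ry": 0, "rz": 0, "gripper": -0.4},
])

```text
t: 14.6
position: [508.0, 86.4, 144.1]
tcp_rot: [-0.001, 0.748, 0.664, -0.002]
force: [0.4, 0.5, -0.4]
finger_gap: 0.702
```

```bash
python3 -c "
from h import *
s=arm.get_state();print(s['position'],s['tcp_rot'],s['force'],s['finger_gap'])
for n in('side',):
  d=snap(n,n+'9'); im=d['image'][:,:,::-1]
  p=proj(d,[510,80,120])[0].astype(int); c=im[max(p[1]-60,0):p[1]+60,max(p[0]-80,0):p[0]+80]; cv2.imwrite('pics/%s9c.png'%n,cv2.resize(c,None,fx=4,fy=4,interpolation=cv2.INTER_CUBIC))
"
```

```text
[508.04891137  86.43739646 144.08020839] [-0.00100648  0.74755799  0.66419357 -0.0017156 ] [ 0.4065933   0.47792926 -0.37082371] 0.7019610458444806
```

View pics/side9c.png

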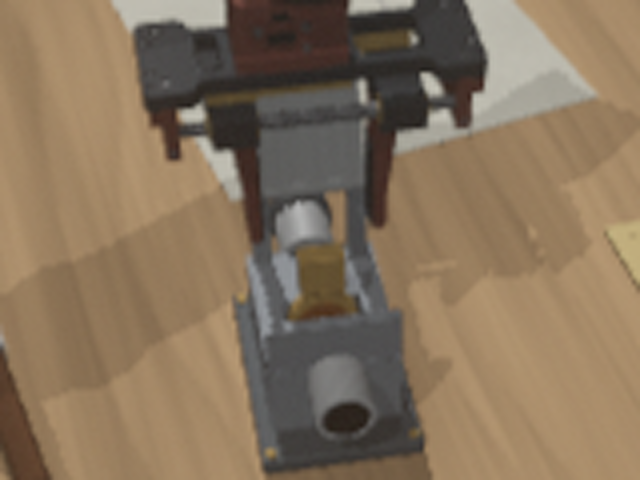

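arm_command([
  {"x": 0, "y": 0, "z": -0.1, "rx": 0, "ry": 0, "rz": 0, "gripper": -0.4},
  {"x": 0, "y": 0, "z": -0.2, "rx": 0, "ry": 0, "rz": 0, "gripper": -0.4},
  {"x": 0, "y": 0, "z": -0.27, "rx": 0, "ry": 0, "rz": 0, "gripper": -0.4},
  {"x": 0, "y": 0, "z": -0.303, "rx": 0, "ry": 0, "rz": 0, "gripper": -0.4},
  {"x": 0, "y": 0, "z": -0.303, "rx": 0, "ry": 0, "rz": 0, "gripper": 0.2},
  {"x": 0, "y": 0, "z": -0.303, "rx": 0, "ry": 0, "rz": 0, "gripper": 0.2},
  {"x": 0, "y": 0, "z": -0.303, "rx": 0, "ry": 0, "rz": 0, "gripper": 0.2},
], newtons=50)

```text
t: 15.52
position: [509.9, 87.1, 85.6]
tcp_rot: [0.0, 0.748, 0.664, 0.0]
force: [0.9, -0.1, 0.1]
finger_gap: 0.412
```

```bash
python3 -c "
from h import *
s=arm.get_state();print(s['position'],s['tcp_rot'],s['force'],s['finger_gap'])
for n in('side',):
  d=snap(n,n+'10'); im=d['image'][:,:,::-1]
  p=proj(d,[510,80,100])[0].astype(int); c=im[max(p[1]-40,0):p[1]+40,max(p[0]-50,0):p[0]+50]; cv2.imwrite('pics/%s10c.png'%n,cv2.resize(c,None,fx=7,fy=7,interpolation=cv2.INTER_CUBIC))
"
```

```text
[509.94123171  87.0711672   85.60612932] [2.75654626e-04 7.47642975e-01 6.64100688e-01 4.26633843e-04] [ 0.86478666 -0.10376983  0.12400662] 0.41205919547659214
```

View pics/side10c.png

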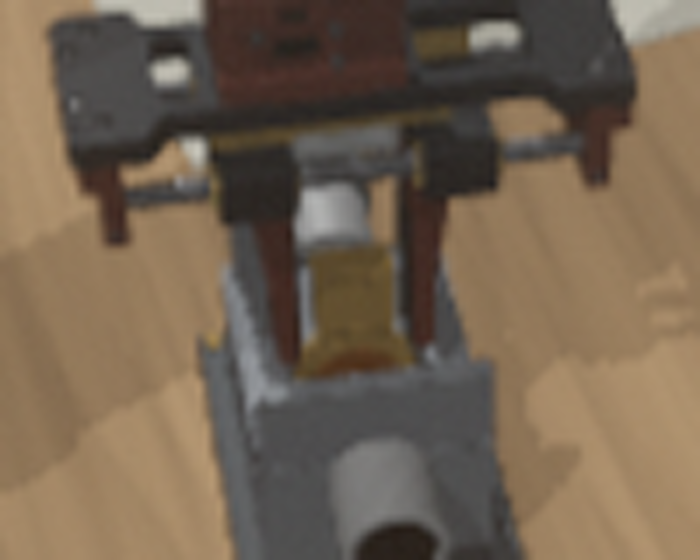

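arm_command([
  {"x": 0, "y": 0, "z": 0, "rx": 0, "ry": 0, "rz": 0, "gripper": 1},
  {"x": 0, "y": 0, "z": 0, "rx": 0, "ry": 0, "rz": 0, "gripper": 1},
  {"x": 0, "y": 0, "z": 0, "rx": 0, "ry": 0, "rz": 0, "gripper": 1},
  {"x": 0, "y": 0, "z": 0, "rx": 0, "ry": 0, "rz": 0, "gripper": 1},
], newtons=55)

```text
t: 16.08
position: [510.5, 87.0, 85.5]
tcp_rot: [0.0, 0.748, 0.664, 0.001]
force: [4.3, -1.3, 1.1]
finger_gap: 0.315
```

```bash
python3 -c "
from h import *
s=arm.get_state();print(s['position'],s['force'],s['torque'],s['finger_gap'])
# swing table: TCP 31 above disc centre
u=np.array([.993,-.119])
def P(a,r): return np.r_[u*31*np.sin(a),31*np.cos(a)-31+r]
def row(a,r): p=P(a,r)/200; return p.round(3), np.round(np.array([.119,.993])*a/(np.pi/2),3)
for a,r in[(0,0),(.11,.3),(.22,.7),(.11,1.3),(0,1.9),(-.11,2.5),(-.22,3)]: print(a,r,row(a,r))
"
```

```text
[510.49903782  87.00227335  85.46808066] [ 4.29973894 -1.28875372  1.06037479] [-0.20986507 -0.98229872 -0.06678724] 0.31459159730924385
0 0 (array([ 0., -0.,  0.]), array([0., 0.]))
0.11 0.3 (array([ 0.017, -0.002,  0.001]), array([0.008, 0.07 ]))
0.22 0.7 (array([ 0.034, -0.004, -0.   ]), array([0.017, 0.139]))
0.11 1.3 (array([ 0.017, -0.002,  0.006]), array([0.008, 0.07 ]))
0 1.9 (array([ 0.  , -0.  ,  0.01]), array([0., 0.]))
-0.11 2.5 (array([-0.017,  0.002,  0.012]), array([-0.008, -0.07 ]))
-0.22 3 (array([-0.034,  0.004,  0.011]), array([-0.017, -0.139]))
```

arm_command([
  {"x": 0.023, "y": -0.002, "z": 0.001, "rx": 0.009, "ry": 0.076, "rz": 0, "gripper": 1},
  {"x": 0.042, "y": -0.004, "z": -0.0005, "rx": 0.018, "ry": 0.152, "rz": 0, "gripper": 1},
  {"x": 0.042, "y": -0.004, "z": -0.0005, "rx": 0.018, "ry": 0.152, "rz": 0, "gripper": 1},
])

```text
t: 16.45
position: [518.7, 86.2, 84.9]
tcp_rot: [-0.091, 0.743, 0.659, -0.08]
force: [1.7, -1.7, 6.1]
finger_gap: 0.319
```

```bash
python3 -c "
from h import *
from scipy.spatial.transform import Rotation as Ro
s=arm.get_state();q=s['tcp_rot'];print(s['position'],s['force'],s['torque'],s['finger_gap'],Ro.from_quat([q[1],q[2],q[3],q[0]]).as_matrix()[:,2])
"
```

```text
[518.66869608  86.24728725  84.94912087] [ 1.69190232 -1.74657691  6.0589324 ] [-0.37461337 -0.0784284   0.07445264] 0.3191169213593418 [-0.2391167   0.02941186 -0.97054528]
```

arm_command([
  {"x": -0.019, "y": 0.002, "z": 0.0065, "rx": -0.009, "ry": -0.076, "rz": 0, "gripper": 1},
  {"x": -0.037, "y": 0.004, "z": 0.0105, "rx": -0.018, "ry": -0.152, "rz": 0, "gripper": 1},
  {"x": -0.055, "y": 0.006, "z": 0.0125, "rx": -0.027, "ry": -0.228, "rz": 0, "gripper": 1},
  {"x": -0.074, "y": 0.008, "z": 0.012, "rx": -0.036, "ry": -0.303, "rz": 0, "gripper": 1},
  {"x": -0.074, "y": 0.008, "z": 0.012, "rx": -0.036, "ry": -0.303, "rz": 0, "gripper": 1},
])

```text
t: 17.08
position: [499.9, 88.1, 86.5]
tcp_rot: [0.089, 0.741, 0.66, 0.078]
force: [-2.6, 1.1, -0.6]
finger_gap: 0.318
```

```bash
cat > st.py <<'E'
from h import *
from scipy.spatial.transform import Rotation as Ro
s=arm.get_state();q=s['tcp_rot'];print(s['t'],s['position'],s['force'],s['torque'],s['finger_gap'],Ro.from_quat([q[1],q[2],q[3],q[0]]).as_matrix()[:,2])
E
python3 st.py;  python3 -c "
from h import *
d=snap('side','side11'); im=d['image'][:,:,::-1]
p=proj(d,[510,80,100])[0].astype(int); c=im[max(p[1]-40,0):p[1]+40,max(p[0]-50,0):p[0]+50]; cv2.imwrite('pics/side11c.png',cv2.resize(c,None,fx=7,fy=7,interpolation=cv2.INTER_CUBIC))
"
```

```text
17.075 [499.92354337  88.08753507  86.53832407] [-2.5739447   1.13411143 -0.60797472] [ 0.44858154  0.74069855 -0.07573351] 0.31768101012908867 [ 0.23364673 -0.02841234 -0.97190635]
```

View pics/side11c.png

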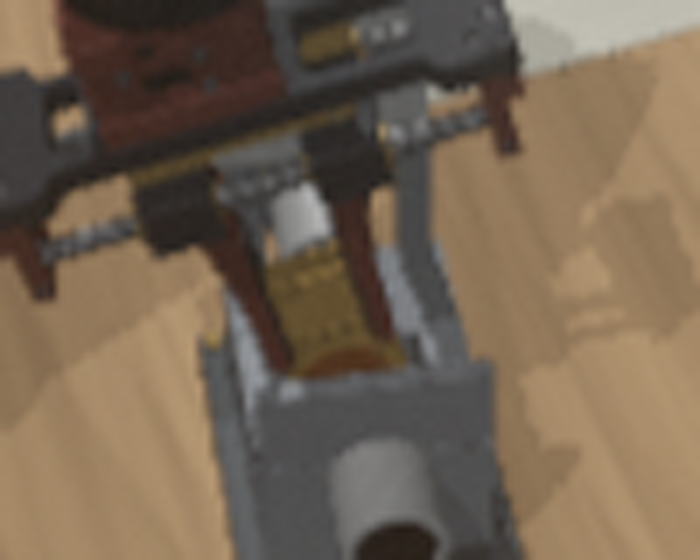

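arm_command([
  {"x": 0.019, "y": -0.002, "z": 0.0065, "rx": 0.009, "ry": 0.076, "rz": 0, "gripper": 1},
  {"x": 0.037, "y": -0.004, "z": 0.0105, "rx": 0.018, "ry": 0.152, "rz": 0, "gripper": 1},
  {"x": 0.055, "y": -0.006, "z": 0.0125, "rx": 0.027, "ry": 0.228, "rz": 0, "gripper": 1},
  {"x": 0.073, "y": -0.009, "z": 0.012, "rx": 0.036, "ry": 0.303, "rz": 0, "gripper": 1},
  {"x": 0.073, "y": -0.009, "z": 0.012, "rx": 0.036, "ry": 0.303, "rz": 0, "gripper": 1},
  {"x": 0.073, "y": -0.009, "z": 0.012, "rx": 0.036, "ry": 0.303, "rz": 0, "gripper": 1},
])

```text
t: 17.88
position: [518.3, 85.9, 89.4]
tcp_rot: [-0.089, 0.742, 0.659, -0.079]
force: [5.2, -0.6, -5.4]
finger_gap: 0.316
```

```bash
python3 st.py
```

```text
17.875 [518.32761814  85.8861262   89.38924212] [ 5.24426475 -0.56495836 -5.37573366] [-0.10066467 -1.36495536 -0.15360774] 0.3164496421965405 [-0.23427738  0.02862196 -0.97174837]
```

arm_command([
  {"x": -0.019, "y": 0.002, "z": 0.0065, "rx": -0.009, "ry": -0.076, "rz": 0, "gripper": 1},
  {"x": -0.037, "y": 0.004, "z": 0.0105, "rx": -0.018, "ry": -0.152, "rz": 0, "gripper": 1},
  {"x": -0.055, "y": 0.006, "z": 0.0125, "rx": -0.027, "ry": -0.228, "rz": 0, "gripper": 1},
  {"x": -0.073, "y": 0.009, "z": 0.012, "rx": -0.036, "ry": -0.303, "rz": 0, "gripper": 1},
  {"x": -0.073, "y": 0.009, "z": 0.012, "rx": -0.036, "ry": -0.303, "rz": 0, "gripper": 1},
  {"x": -0.055, "y": 0.006, "z": 0.0185, "rx": -0.027, "ry": -0.228, "rz": 0, "gripper": 1},
  {"x": -0.037, "y": 0.004, "z": 0.0225, "rx": -0.018, "ry": -0.152, "rz": 0, "gripper": 1},
  {"x": -0.019, "y": 0.002, "z": 0.0245, "rx": -0.009, "ry": -0.076, "rz": 0, "gripper": 1},
  {"x": 0, "y": 0, "z": 0.024, "rx": 0, "ry": 0, "rz": 0, "gripper": 1},
  {"x": 0, "y": 0, "z": 0.024, "rx": 0, "ry": 0, "rz": 0, "gripper": 1},
])

```text
t: 19.12
position: [519.5, 86.0, 94.7]
tcp_rot: [-0.09, 0.743, 0.659, -0.079]
force: [3.7, 0.1, 1.1]
finger_gap: 0.316
```

```bash
python3 st.py; python3 -c "
from h import *
d=snap('side','side12'); im=d['image'][:,:,::-1]
p=proj(d,[510,80,100])[0].astype(int); c=im[max(p[1]-40,0):p[1]+40,max(p[0]-50,0):p[0]+50]; cv2.imwrite('pics/side12c.png',cv2.resize(c,None,fx=7,fy=7,interpolation=cv2.INTER_CUBIC))
"
```

```text
19.125 [519.4818321   85.96587488  94.6593228 ] [3.6745547  0.07517524 1.08308687] [-0.23396996 -0.69805776  0.02061556] 0.3158171769237826 [-0.23626081  0.03054916 -0.97120934]
```

View pics/side12c.png

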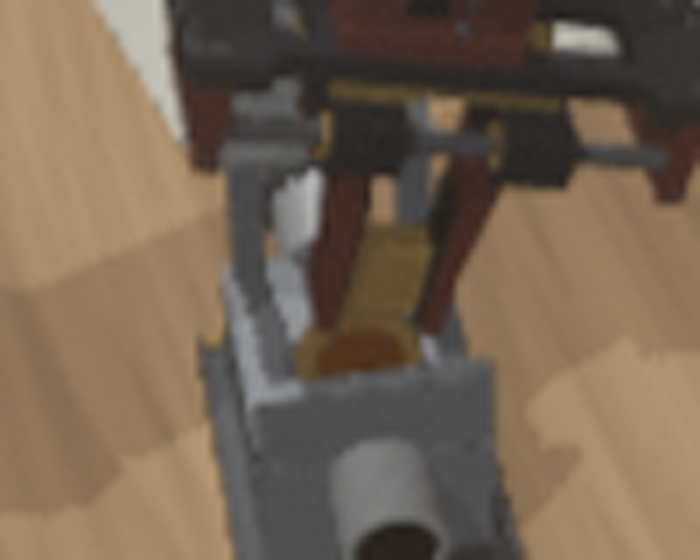

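The cell is rising, with the disc rim now visible at about (360,345), and the rest hasn't moved. I'll continue with the same rocking.

arm_command([
  {"x": -0.019, "y": 0.002, "z": 0.0065, "rx": -0.009, "ry": -0.076, "rz": 0, "gripper": 1},
  {"x": -0.037, "y": 0.004, "z": 0.0105, "rx": -0.018, "ry": -0.152, "rz": 0, "gripper": 1},
  {"x": -0.055, "y": 0.006, "z": 0.0125, "rx": -0.027, "ry": -0.228, "rz": 0, "gripper": 1},
  {"x": -0.073, "y": 0.009, "z": 0.012, "rx": -0.036, "ry": -0.303, "rz": 0, "gripper": 1},
  {"x": -0.073, "y": 0.009, "z": 0.012, "rx": -0.036, "ry": -0.303, "rz": 0, "gripper": 1},
  {"x": -0.055, "y": 0.006, "z": 0.0185, "rx": -0.027, "ry": -0.228, "rz": 0, "gripper": 1},
  {"x": -0.037, "y": 0.004, "z": 0.0225, "rx": -0.018, "ry": -0.152, "rz": 0, "gripper": 1},
  {"x": -0.019, "y": 0.002, "z": 0.0245, "rx": -0.009, "ry": -0.076, "rz": 0, "gripper": 1},
  {"x": 0, "y": 0, "z": 0.024, "rx": 0, "ry": 0, "rz": 0, "gripper": 1},
  {"x": 0, "y": 0, "z": 0.024, "rx": 0, "ry": 0, "rz": 0, "gripper": 1},
])

```text
t: 20.42
position: [521.7, 85.5, 99.1]
tcp_rot: [-0.09, 0.743, 0.659, -0.077]
force: [9.6, -0.4, -10.6]
finger_gap: 0.318
```

```bash
python3 st.py
```

```text
20.425 [521.65958876  85.47291002  99.1189608 ] [  9.63055361  -0.43275841 -10.60710723] [-0.48172448 -3.24731999 -0.06343421] 0.3181352031004664 [-0.23312609  0.03251321 -0.97190283]
```

arm_command([
  {"x": -0.019, "y": 0.002, "z": 0.0065, "rx": -0.009, "ry": -0.076, "rz": 0, "gripper": 1},
  {"x": -0.037, "y": 0.004, "z": 0.0105, "rx": -0.018, "ry": -0.152, "rz": 0, "gripper": 1},
  {"x": -0.055, "y": 0.006, "z": 0.0125, "rx": -0.027, "ry": -0.228, "rz": 0, "gripper": 1},
  {"x": -0.073, "y": 0.009, "z": 0.012, "rx": -0.036, "ry": -0.303, "rz": 0, "gripper": 1},
  {"x": -0.073, "y": 0.009, "z": 0.012, "rx": -0.036, "ry": -0.303, "rz": 0, "gripper": 1},
  {"x": -0.055, "y": 0.006, "z": 0.0185, "rx": -0.027, "ry": -0.228, "rz": 0, "gripper": 1},
  {"x": -0.037, "y": 0.004, "z": 0.0225, "rx": -0.018, "ry": -0.152, "rz": 0, "gripper": 1},
  {"x": -0.037, "y": 0.004, "z": 0.0225, "rx": -0.018, "ry": -0.152, "rz": 0, "gripper": 1},
  {"x": -0.037, "y": 0.004, "z": 0.0225, "rx": -0.018, "ry": -0.152, "rz": 0, "gripper": 1},
])

```text
t: 21.55
position: [511.0, 86.8, 104.3]
tcp_rot: [0.001, 0.748, 0.664, 0.002]
force: [3.6, -0.3, -0.5]
finger_gap: 0.317
```

```bash
python3 st.py; python3 -c "
from h import *
d=snap('side','side13'); im=d['image'][:,:,::-1]
p=proj(d,[510,80,100])[0].astype(int); c=im[max(p[1]-40,0):p[1]+40,max(p[0]-50,0):p[0]+50]; cv2.imwrite('pics/side13c.png',cv2.resize(c,None,fx=7,fy=7,interpolation=cv2.INTER_CUBIC))
"
```

```text
21.55 [511.00602638  86.80313226 104.30192236] [ 3.5566457  -0.30946128 -0.51595234] [-0.14984991 -1.06976737 -0.0492972 ] 0.31673294533523355 [ 4.46093347e-03  3.62441401e-04 -9.99989984e-01]
```

View pics/side13c.png

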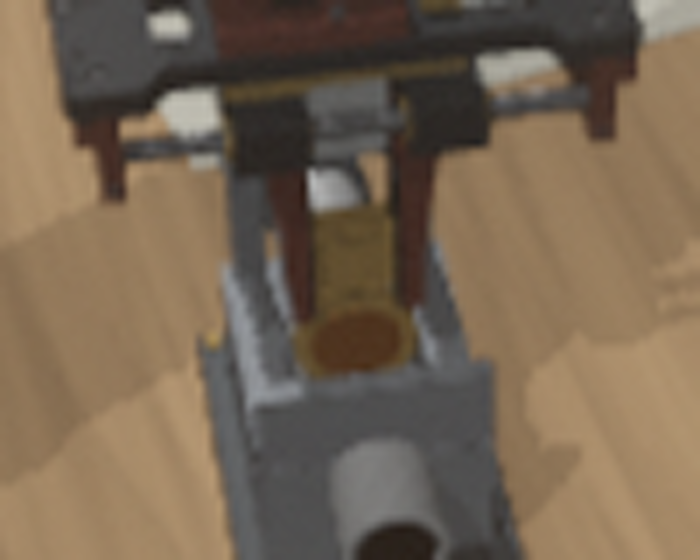

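arm_command([
  {"x": 0.003, "y": 0, "z": 0.015, "rx": 0, "ry": 0, "rz": 0, "gripper": 1},
  {"x": 0.003, "y": 0, "z": 0.03, "rx": 0, "ry": 0, "rz": 0, "gripper": 1},
  {"x": 0.003, "y": 0, "z": 0.045, "rx": 0, "ry": 0, "rz": 0, "gripper": 1},
])

```text
t: 21.98
position: [510.1, 86.9, 112.9]
tcp_rot: [-0.0, 0.747, 0.664, -0.0]
force: [0.2, 0.3, -0.7]
finger_gap: 0.312
```

arm_command([
  {"x": 0, "y": 0, "z": 0.025, "rx": 0, "ry": 0, "rz": 0, "gripper": 1},
  {"x": 0, "y": 0, "z": 0.05, "rx": 0, "ry": 0, "rz": 0, "gripper": 1},
  {"x": 0, "y": 0, "z": 0.075, "rx": 0, "ry": 0, "rz": 0, "gripper": 1},
  {"x": 0, "y": 0, "z": 0.086, "rx": 0, "ry": 0, "rz": 0, "gripper": 1},
  {"x": 0, "y": 0, "z": 0.086, "rx": 0, "ry": 0, "rz": 0, "gripper": 1},
  {"x": 0, "y": 0, "z": 0.086, "rx": 0, "ry": 0, "rz": 0, "gripper": 1},
])

```text
t: 22.72
position: [510.8, 86.7, 129.9]
tcp_rot: [-0.0, 0.748, 0.664, -0.0]
force: [-0.2, -0.8, -2.0]
finger_gap: 0.312
```

```bash
python3 st.py; python3 -c "
from h import *
c,s=np.cos(-.119),np.sin(-.119);R=np.array([[c,-s],[s,c]])
th=np.linspace(0,6.28,40)
for n in('side','top'):
  d=snap(n,n+'14'); im=d['image'][:,:,::-1]
  cv2.imwrite('pics/%s14f.png'%n,im)
  p=proj(d,[510,80,100])[0].astype(int); o=p-[50,40]; c_=cv2.resize(im[o[1]:o[1]+80,o[0]:o[0]+100],None,fx=7,fy=7,interpolation=cv2.INTER_CUBIC)
  for z0,col in((99,(0,255,0)),(94,(0,0,255))):
    q=np.c_[22*np.cos(th),0*th-4]@R.T+[510.5,87]; q=np.c_[q,z0+22*np.sin(th)]
    if n=='side': cv2.polylines(c_,[np.int32((proj(d,q)-o+.5)*7)],True,col,1)
  cv2.imwrite('pics/%s14c.png'%n,c_)
"
```

```text
22.725 [510.81031898  86.70931825 129.91851236] [-0.15541565 -0.7691742  -1.98314067] [-0.00322612 -0.04433469 -0.02428604] 0.31213117464796736 [-2.72395351e-04 -8.44886592e-05 -9.99999959e-01]
```

View pics/side14c.png

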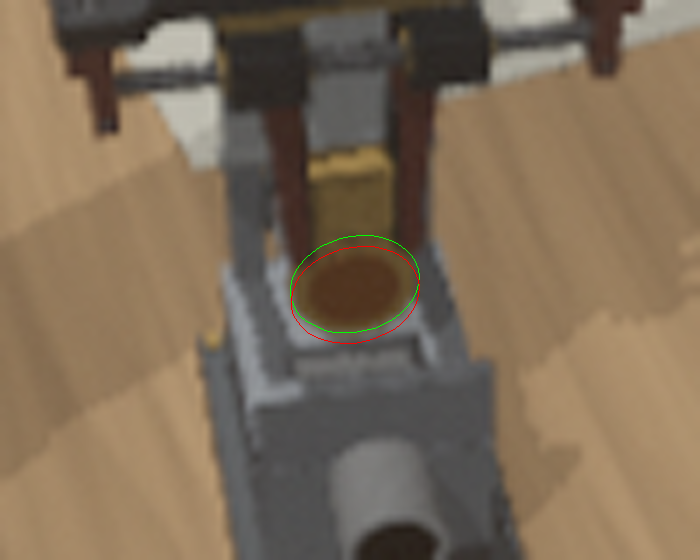

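View pics/top14f.png

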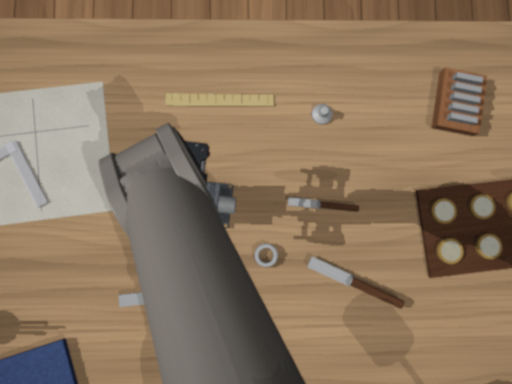

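View pics/side14f.png

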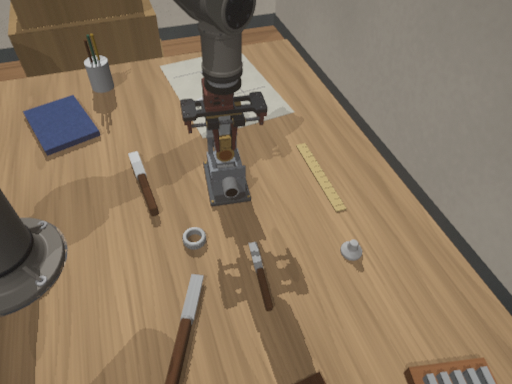

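arm_command([
  {"x": 0, "y": 0, "z": 0, "rx": 0, "ry": 0, "rz": 0, "gripper": 1},
  {"x": 0, "y": 0, "z": 0, "rx": 0, "ry": 0, "rz": 0, "gripper": 1},
  {"x": 0, "y": 0, "z": 0, "rx": 0, "ry": 0, "rz": 0, "gripper": 1},
  {"x": 0, "y": 0, "z": 0, "rx": 0, "ry": 0, "rz": 0, "gripper": 1},
])

```text
t: 23.32
position: [511.0, 86.8, 130.1]
tcp_rot: [0.0, 0.748, 0.664, 0.0]
force: [0.2, -0.1, -1.2]
finger_gap: 0.314
```

```bash
python3 st.py; python3 -c "
from h import *
print(np.abs(arm.get_state()['dq']).max()); print(arm.finish_job())"
```

```text
23.325 [510.95492143  86.79176042 130.06998807] [ 0.15298056 -0.050541   -1.19363724] [-0.04720701 -0.07772913  0.02250974] 0.3144317084685683 [ 5.37970993e-05  3.26377711e-05 -9.99999998e-01]
0.002234518847556454
the job is handed in; nothing more can be done
None
```

The whole job is done and handed in at about 23 s of the 67 s allowed; no verdict comes back. The blade levered the flap open past upright, to an estimated 1.9 rad. It stayed open when I withdrew the blade, which I then laid flat on the desk. I gripped the cell by its head and rocked it about ±0.24 rad (13.5°) over 7 full swings, easing it up about 2.4 mm per swing until it came free.

**Cell:** My last readings show it upright and still, held with a grip opening of about 27.7 mm. The only vertical force is 1.2 N, which is the cell's own weight. Its disc centre is about 99 mm up, so it hangs about 15 mm clear of the slot, going by both the arm position and the side view (good to about 2 mm).

**Rest:** It looked unmoved in the pictures. The highest upward pull I read was about 11 N, below the 18 N that would lift it. Forces were only read at the end of each move, so short peaks in between are unchecked.

**Flap and bystanders:** In the last side view the ring, tripod foot and rule are where they started, and the flap is still open. The arm hid the flap from the top camera at the end. In planning I left the gripper at least 10 mm from the flap, and no force showed a contact.

**Disagreement:** In one reading mid-rocking the arm was about 3 mm off its commanded position sideways. It had settled again by the end.

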